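# Shim the rocking drilling cradle

## Robot

A 7-joint arm with a two-finger parallel gripper is mounted at the origin on the work surface. World frame = base frame: x ahead of the robot, y to its left, z up, the work surface at z = 0. Lengths are in m, angles in rad, forces in N, time in s.
With the tool pointing down it reaches from about 0.4 to 0.875 m from the base axis. Payload 19.3 kg.
Tool frame: the origin (TCP) lies between the finger pads; the fingertips stand tips_ahead ahead of it and the grasp point (between the pads) lies 6 mm ahead of it (tips_ahead is the distance from the TCP to the fingertips, in m); x points along the fingers, y is the direction in which the jaws open and shut, and the axes are right-handed (so a half turn about x gives the same grasp; the last joint's range is limited). The gripper opens to 85 mm and grips with 20 to 120 N. Pads are 22 mm wide; open, the fingers measure 114 mm over their backs; the gripper's body (76 mm by 85 mm) begins 54 mm behind the grasp point. The pads swing forward as they close: fully open they stand 13 mm farther back than shut.
Start: joints at [-1.322, 0.521, -0.036, 1.599, 0.021, 1.021, -0.113], TCP at [0.196, 0.593, 0.224] pointing down, gripper open.
Joint ranges: [-2.91, 2.91], [-0.3, 2.13], [-1.5, 1.42], [0.17, 2.43], [-1.26, 4.41], [0.16, 1.93], [-2.52, 2.52]. Speed limits (rad/s): [1.89, 1.89, 2.39, 2.39, 3.01, 3.01, 3.01].

## Interface

Orientations are given as a rotation vector (axis times angle).
In Python, from plant import get_state, grab_frame, calibration, sign_off, tips_ahead gives the robot as it stands.
- The arm moves only by the shell command python3 -m handwheel 'ROWS' [OPENING] [FORCE]. ROWS is JSON, one flat list of numbers, 6 for each row, row after row: the shift along the tool's x, y, z in cm, then the turn, a rotation vector about the tool's x, y, z in rad. In form: [tx, ty, tz, wx, wy, wz, tx, ty, tz, wx, wy, wz, ...]. A call has exactly 10 rows; each row is the pose to reach, as a shift and turn from the pose commanded when the call began, along the tool's axes at that moment; what a row does not reach only later rows make up. A row lasts 1/8 s, in which the tool goes at most 62.5 mm and 10.7 degrees, less where a joint would pass 70% of its speed; a pose out of reach is approached as far as the arm can. A call with a gripper value outside its range is refused whole. OPENING is the finger opening in cm, from 0 to 8.54, set as the call begins (- or left out, the last holds). The fingers move at their own pace and stop on an object; FORCE is the grip in N (left out, the last holds). Time passes only in rows, so rows that repeat a pose let the fingers close, or fill a call up. It gives the time, the measured TCP pose, the force and the opening at its end, in the units of the state.
- get_state(): the state, without advancing time (a new reading comes with each control period).
- grab_frame(name): name is "side" or "top"; returns the picture (384x512x3 uint8, blue, green, red); there is no depth.
- calibration(name): a dict with "fx", "fy", "cx", "cy" (pixels), "camera_from_world" (4x4, takes a point from world to camera coordinates). Camera axes: x right, y down, z forward; pixel columns grow to the right and rows downward; lengths in m; the calibration is good to about 2 mm. A picture is of the moment at which its call begins. calibration takes no time and is no camera call.
- sign_off(): hands the job in, once; it reports no verdict.
The state is a dict: "t": time; "q": joint angles; "qvel": joint speeds; "joint_efforts": joint torques, N m; "tool_pos": TCP position; "tool_rot": TCP orientation; "ft_force": force on the tool from outside, world axes, zero at the start; "moment": the same for the moment, N m; "gripper_width": finger opening in m.
Only numpy, scipy, OpenCV 4.12 (cv2) and the standard library are available. Lean on these libraries where they do the work, as an engineer would, in place of code of your own. Each camera call takes 0.05 s, during which the arm holds its last target.

## Task

The plywood drilling cradle on the bench rocks because one of its four feet is too short. Push the loose wooden wedge along the bench, thin end first, under that short foot until the cradle stands level and no longer rocks, then let go and move clear. Only push the wedge: do not lift it, do not touch the cradle or shove it out of its place, and leave everything else on the bench alone.

Things in the scene. Friction and masses are not known exactly. Their poses are not given: they have to be found in the camera images.
- stand: Plywood drilling cradle, loose, about 2.2 kg. Two battens 236 (x) x 34 x 22 mm at y = -75 and +75, undersides 36 mm up; on them a deck, x -80 to 70, y +-100, top 76 mm up, with two uprights and a round wooden blank, x -90 to 40, top 186 mm. Rubber feet under the batten ends at x = +-100, y = +-75 mm; the +x, -y foot is 9 mm short. Origin: centre of the plane of the long feet, z up when level.
- short_foot (a point): Lowest point of the short foot (x 100, y -75, z 9 mm of the stand): a black round foot, 32 mm across with a ball-shaped end, under a steel bolt head on the batten's end. At the start the stand leans 0.075 rad onto it (load about 4 N) and it is on the bench; when level it is 9 mm above the bench.
- opposite_foot (a point): Lowest point of the diagonally opposite foot, x -100, y 75, z 0 mm of the stand. It hangs about 9 mm up at the start and is on the bench when the stand is level. If the wedge goes in farther than that, another foot lifts and the stand rocks again.
- wedge: Loose dark hardwood wedge, 70 g, 150 mm long (x), 45 wide. Origin: centre of its flat underside; +x points to the thin end. 1.5 mm high at the thin end (x = 75), rising straight to 18 mm at x = -40, flat from there to the square butt at x = -75. It lies on the stand's -y side, thin end 25 to 70 mm short of the short foot's edge, not truly aimed at it.
- wedge_tip (a point): Middle of the wedge's thin end, at bench height. The stand is level when this point is about 50 mm past the short foot's centre. The wedge slides easily (friction about 0.35) and stays put when let go, also under load.
- wedge_butt (a point): Centre of the wedge's square butt end face (45 wide, 18 high), 9 mm above the bench.
- slip: Bystander: flat dark wood slip of even thickness, 110 x 36 x 12 mm, beside the wedge. Origin centre of underside.
- pencil: Bystander: flat grey carpenter's pencil 150 x 13 x 8 mm, lying near the short foot. Origin centre of underside.
- glue: Bystander: white glue bottle, 56 mm across, 150 mm high, standing.
Things that resemble listed ones, but are neither listed nor needed, are in the scene too. What is shaped like the wedge but red is not meant.

How it is judged:
At the end, for the whole second after the job is handed in: The stand is level within 0.012 rad (1.5 mm at the feet), its short foot resting on the wedge's slope with more than 1 N, the wedge flat on the bench, both at rest, the stand within 30 mm of where it began (angle between stand's own z axis and vertical below 0.012 rad and contact force between wedge and stand above 1 N and x of short_foot in the frame of wedge between -0.02 and 0.06 m and height (world z) of wedge below 0.004 m and linear speed of each of stand, wedge below 0.01 m/s and distance of stand from where it was at the start of the episode below 0.03 m); the robot touches nothing.
It fails at once if the wedge is lifted off the bench (height (world z) of wedge above 0.012 m or angle between wedge's own z axis and vertical above 0.3 rad).
It fails at once if the robot pushes on the stand itself (contact force between any of the arm, the fingers and stand above 2 N).
It fails at once if the stand is shoved more than 30 mm or tipped up (distance of stand from where it was at the start of the episode above 0.03 m or angle between stand's own z axis and vertical above 0.15 rad).
It fails at once if something else on the bench is moved more than 30 mm (distance of any of slip, pencil, glue from where it was at the start of the episode above 0.03 m).
It also fails if it takes over 53 s, if anything falls off the work surface, if the arm or the gripper's body presses on something with over 40 N, if the wrist force passes 120 N, or if a joint passes its speed limit or range.

## Working session

There is one attempt and no reset: what is moved stays moved. The work goes in short steps, Python scripts to look and compute and a shell command to move; the robot and the scene stay as the last step left them, time stands still between calls to the robot, and variables do not carry over. Pictures are saved under pics/ and viewed, and the job is handed in when it is done.

```bash
ls; mkdir -p pics
python3 - <<'E'
from plant import *
import cv2,numpy as np
s=get_state();print(s, tips_ahead() if callable(tips_ahead) else tips_ahead)
for n in("side","top"):
    cv2.imwrite(f"pics/{n}0.png",grab_frame(n)); c=calibration(n);print(n,c)
E
```

```text
pics
{'t': 0.0, 'q': array([-1.32217893,  0.52203913, -0.03635847,  1.5999689 ,  0.02116157,
        1.0211314 , -0.11278383]), 'qvel': array([ 0.00042876, -0.00193177, -0.00110595, -0.00175401, -0.00172536,
       -0.00069345,  0.00030184]), 'joint_efforts': array([ 9.76547722e-05, -9.27123499e+01,  1.97983392e+00, -3.69912887e+01,
        1.78195559e-02,  8.49643489e-03,  2.15311928e-05]), 'tool_pos': array([0.19580283, 0.59317663, 0.22342374]), 'tool_rot': array([ 0.24929248,  1.55642703, -0.25111217]), 'ft_force': array([0.20248933, 0.97383443, 0.34932276]), 'moment': array([-0.02950888,  0.00890728, -0.02411637]), 'gripper_width': 0.08560359049775232} 0.025
side {'fx': 420.56491000462603, 'fy': 420.56491000462603, 'cx': 249.58995848136013, 'cy': 191.09559305068126, 'camera_from_world': array([[ 0.97696033, -0.21262649,  0.01839803, -0.56253324],
       [-0.10901982, -0.57130332, -0.81346616,  0.14667086],
       [ 0.18347531,  0.79271842, -0.58132118,  0.83841159],
       [ 0.        ,  0.        ,  0.        ,  1.        ]])}
top {'fx': 350.69510193584426, 'fy': 350.69510193584426, 'cx': 256.09058405841665, 'cy': 191.32217620618601, 'camera_from_world': array([[ 2.40148688e-02, -9.99711181e-01, -9.17124177e-04,
         5.24884991e-02],
       [-9.97667851e-01, -2.39071338e-02, -6.39320509e-02,
         5.89276716e-01],
       [ 6.38916603e-02,  2.45030512e-03, -9.97953832e-01,
         9.84891484e-01],
       [ 0.00000000e+00,  0.00000000e+00,  0.00000000e+00,
         1.00000000e+00]])}
```

View pics/side0.png

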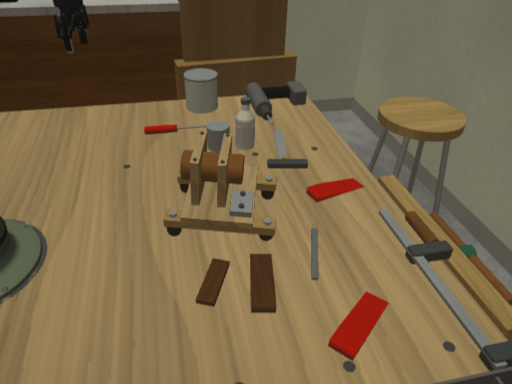

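View pics/top0.png

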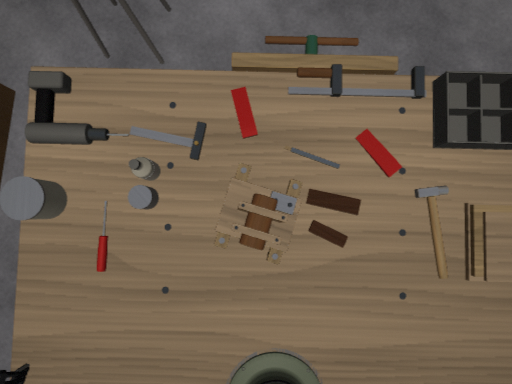

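Run:
```python
import cv2
a=cv2.imread("pics/side0.png")[170:320,150:350];cv2.imwrite("pics/side0c.png",cv2.resize(a,(800,600),interpolation=cv2.INTER_CUBIC))
a=cv2.imread("pics/top0.png")[145:270,205:370];cv2.imwrite("pics/top0c.png",cv2.resize(a,None,fx=4.8,fy=4.8,interpolation=cv2.INTER_CUBIC))
```

```text
(no output)
```

View pics/side0c.png

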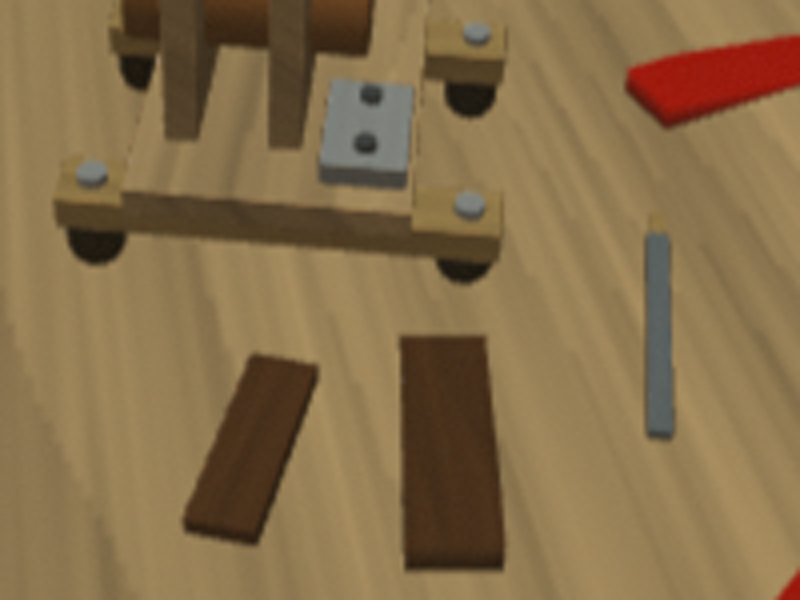

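View pics/top0c.png

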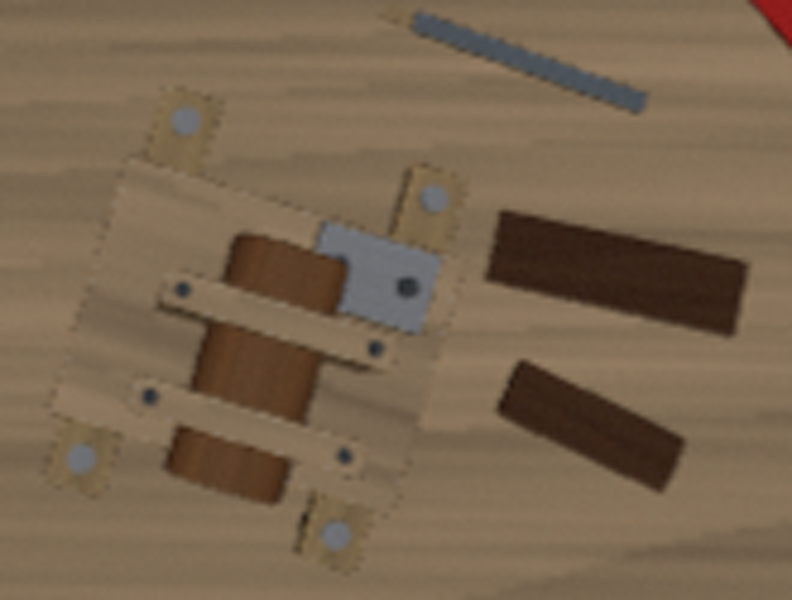

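```bash
cat > h.py <<'E'
import numpy as np,cv2
from scipy.optimize import least_squares
from scipy.spatial.transform import Rotation as R
from plant import *
C={n:calibration(n) for n in("side","top")}
def proj(n,P):
    c=C[n];M=c["camera_from_world"];p=np.atleast_2d(P)@M[:3,:3].T+M[:3,3]
    return np.c_[c["fx"]*p[:,0]/p[:,2]+c["cx"],c["fy"]*p[:,1]/p[:,2]+c["cy"]]
def Rz(a):return R.from_euler('z',a).as_matrix()
def fit(obs,model,x0):
    f=lambda v:np.concatenate([(proj(n,model(np.array(p),v))-np.array(px)).ravel() for n,p,px in obs])
    r=least_squares(f,x0,loss='soft_l1');return r.x,f(r.x)
def flat(p,v): return p@Rz(v[2]).T+np.r_[v[:2],0]
ax=np.array([100,75,0.])/125*1.0
def standm(p,v,tilt=0.075):
    # tilt about diagonal through feet (100,75),(-100,-75), lowering (100,-75)
    Rt=R.from_rotvec(ax*tilt).as_matrix()
    if (Rt@np.array([.1,-.075,0]))[2]>0: Rt=Rt.T
    return (p@Rt.T)@Rz(v[2]).T+np.r_[v[:2],0]
E
python3 - <<'E'
from h import *
t=lambda x,y:(x/4.8+205-.4,y/4.8+145-.4)
s=lambda x,y:(x/4+150-.4,y/4+170-.4)
bz=.061
obs=[("top",[[.1,-.075,bz],[.1,.075,bz],[-.1,.075,bz],[-.1,-.075,bz]],[t(434,199),t(185,120),t(81,458),t(335,535)]),
("side",[[.1,-.075,bz],[.1,.075,bz],[-.1,-.075,bz]],[s(470,205),s(476,34),s(92,174)])]
v,r=fit(obs,standm,[.5,0,0]);print("stand",v,r.round(1))
sf=standm(np.array([[.1,-.075,.009]]),v)[0];print("short foot",sf)
e=.0225
obs=[("top",[[.075,e,.0015],[.075,-e,.0015],[-.075,e,.018],[-.075,-e,.018]],[t(487,281),t(500,211),t(735,335),t(748,263)]),
("side",[[.075,e,.0015],[.075,-e,.0015],[-.075,e,0],[-.075,-e,0]],[s(401,338),s(485,337),s(407,569),s(502,569)])]
w,r=fit(obs,flat,[.5,-.2,1.6]);print("wedge",w,r.round(1))
o2=[("top",[[.055,.018,.012],[.055,-.018,.012],[-.055,.018,.012],[-.055,-.018,.012]],[t(497,410),t(520,360),t(664,492),t(685,440)])]
l,r=fit(o2,flat,[.48,-.2,1.2]);print("slip",l,r.round(1))
tip=flat(np.array([[.075,0,0],[-.075,0,0]]),w);print("tip,butt",tip)
d=sf[:2]-w[:2];print("dir wedge->foot",np.arctan2(d[1],d[0]), "foot in wedge",Rz(w[2])[:2,:2].T@d)
E
```

```text
stand [ 0.52553949  0.06174011 -0.27135102] [ 0.1 -0.1  0.2  0.2  0.1 -0.   0.2 -0.1 -0.1 -0.2  0.1 -0.3 -0.1 -0.4]
short foot [ 6.01900507e-01 -3.76328954e-02 -1.68655097e-05]
wedge [ 0.5654874  -0.15629915  1.37282027] [-0.3 -0.1  0.2 -0.5  0.2  0.1  0.7 -0.3 -0.5 -1.   0.  -0.7 -0.7  0.3
  0.5  0.3]
slip [ 0.47316887 -0.14129766  1.14387551] [-0.4  0.5  0.2 -0.5 -0.3  0.3  0.6 -0.3]
tip,butt [[ 0.5802388  -0.08276415  0.        ]
 [ 0.550736   -0.22983415  0.        ]]
dir wedge->foot 1.2730641936738996 foot in wedge [ 0.12351023 -0.01236193]
```

```bash
cat >> h.py <<'E'
W0=np.array([0.5654874,-0.15629915,1.37282027]); SF=np.array([.6019,-.0376])
def toolR(h):
    x=np.array([0,0,-1.]);y=np.array([-np.sin(h),np.cos(h),0]);return np.c_[x,y,np.cross(x,y)]
def go(pos,h,flip=None):
    s=get_state();Rn=R.from_rotvec(s["tool_rot"]).as_matrix()
    best=None
    for f in(0,1):
        T=toolR(h+f*np.pi);rv=R.from_matrix(Rn.T@T).as_rotvec()
        if best is None or np.linalg.norm(rv)<np.linalg.norm(best):best=rv
    print("t",s["t"],"pos",s["tool_pos"].round(4),"F",s["ft_force"].round(1),"w",round(s["gripper_width"],4))
    print("shift cm",(Rn.T@(np.array(pos)-s["tool_pos"])*100).round(2),"turn",best.round(3))
    return best
E
python3 - <<'E'
from h import *
print(R.from_rotvec(get_state()["tool_rot"]).as_matrix().round(3))
h=W0[2];u=np.array([np.cos(h),np.sin(h)])
b=W0[:2]-u*(.075+.045)
print(b);go([*b,.30],h)
E
```

```text
[[-0.     0.313  0.95 ]
 [-0.001  0.95  -0.313]
 [-1.    -0.001  0.   ]]
[ 0.54188516 -0.27395515]
t 0.1 pos [0.1958 0.5932 0.2235] F [ 0.7 -0.3 -0.1] w 0.0852
shift cm [ -7.57 -71.51  60.04] turn [1.45e+00 1.00e-03 1.00e-03]
```

```bash
python3 -m handwheel '[-4,-3,3,0.1,0,0, -8,-6,6,0.2,0,0, -8,-10,9,0.3,0,0, -8,-14,13,0.4,0,0, -8,-18,17,0.5,0,0, -8,-22,21,0.6,0,0, -8,-27,25,0.65,0,0, -8,-31,29,0.7,0,0, -8,-36,32,0.75,0,0, -8,-40,36,0.8,0,0]' 1.2 20
python3 - <<'E'
from h import *
go([.542,-.274,.30],W0[2])
E
```

```text
t: 1.35
tool_pos: [0.4123, 0.0989, 0.3042]
tool_rot: [0.872, 1.39, -0.871]
ft_force: [1.1, 0.7, -0.1]
gripper_width: 0.0121
t 1.35 pos [0.4123 0.0989 0.3042] F [ 1.1  0.7 -0.1] w 0.0121
shift cm [ 0.39 -4.55 39.22] turn [ 0.648 -0.001 -0.   ]
```

```bash
python3 -m handwheel '[0,-1,5,0.1,0,0, 0,-1.5,10,0.2,0,0, 0,-2,15,0.3,0,0, 0,-2.5,20,0.4,0,0, 0.4,-3,25,0.5,0,0, 3,-3.5,30,0.6,0,0, 6,-4,35,0.65,0,0, 9,-4.6,39.2,0.65,0,0, 12,-4.6,39.2,0.65,0,0, 15,-4.6,39.2,0.65,0,0]'
python3 - <<'E'
from h import *
go([.5419,-.274,.06],W0[2]); import plant;print(plant.tips_ahead)
cv2.imwrite("pics/s1.png",grab_frame("side"));cv2.imwrite("pics/t1.png",cv2.resize(grab_frame("top")[145:295,200:400],(800,600)))
E
```

```text
t: 2.6
tool_pos: [0.5418, -0.2724, 0.1525]
tool_rot: [1.354, 1.109, -1.355]
ft_force: [1.0, 0.4, 0.1]
gripper_width: 0.0121
t 2.6 pos [ 0.5418 -0.2724  0.1525] F [1.  0.4 0.1] w 0.0121
shift cm [9.25 0.05 0.15] turn [-0.001  0.     0.001]
0.025
```

View pics/s1.png

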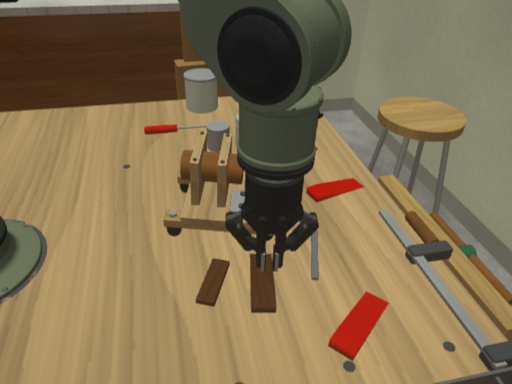

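View pics/t1.png

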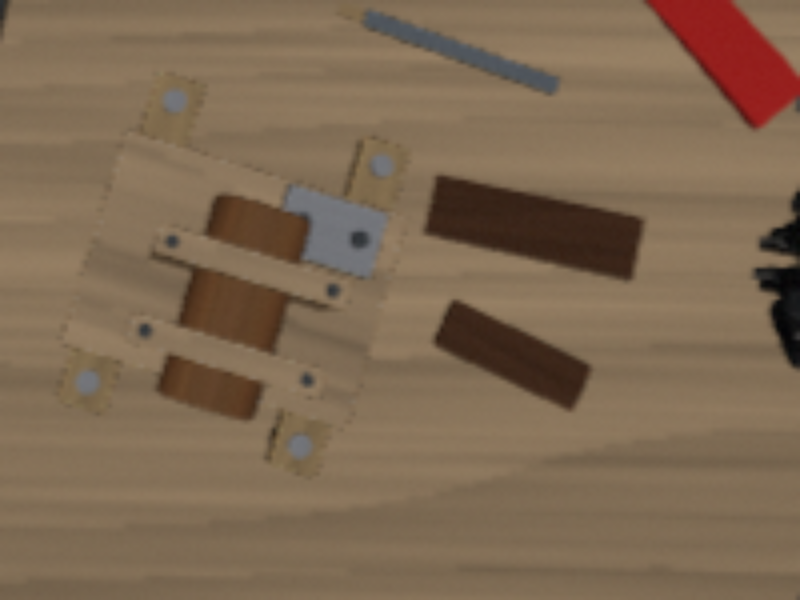

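```bash
python3 -m handwheel '[2,0,0.1,0,0,0, 4,0,0.1,0,0,0, 6,0,0.1,0,0,0, 8,0,0.1,0,0,0, 9,0,0.1,0,0,0, 10,0,0.1,0,0,0, 10.5,0,0.1,0,0,0, 11,0,0.1,0,0,0, 11,0,0.1,0,0,0, 11,0,0.1,0,0,0]'
python3 - <<'E'
from h import *
go([.5419,-.274,.035],W0[2])
cv2.imwrite("pics/s2.png",cv2.resize(grab_frame("side")[190:340,170:370],(800,600)));cv2.imwrite("pics/t2.png",cv2.resize(grab_frame("top")[145:295,250:450],(800,600)))
E
```

```text
t: 3.95
tool_pos: [0.5421, -0.273, 0.0443]
tool_rot: [1.354, 1.109, -1.353]
ft_force: [0.3, -0.7, 0.0]
gripper_width: 0.0119
t 3.95 pos [ 0.5421 -0.273   0.0443] F [ 0.3 -0.7  0. ] w 0.0119
shift cm [ 0.93 -0.    0.11] turn [-0.  0. -0.]
```

View pics/s2.png

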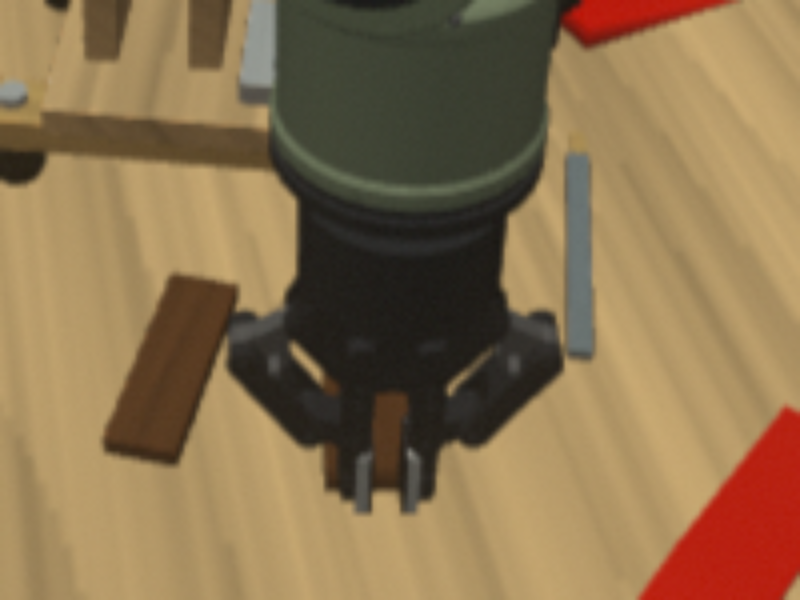

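View pics/t2.png

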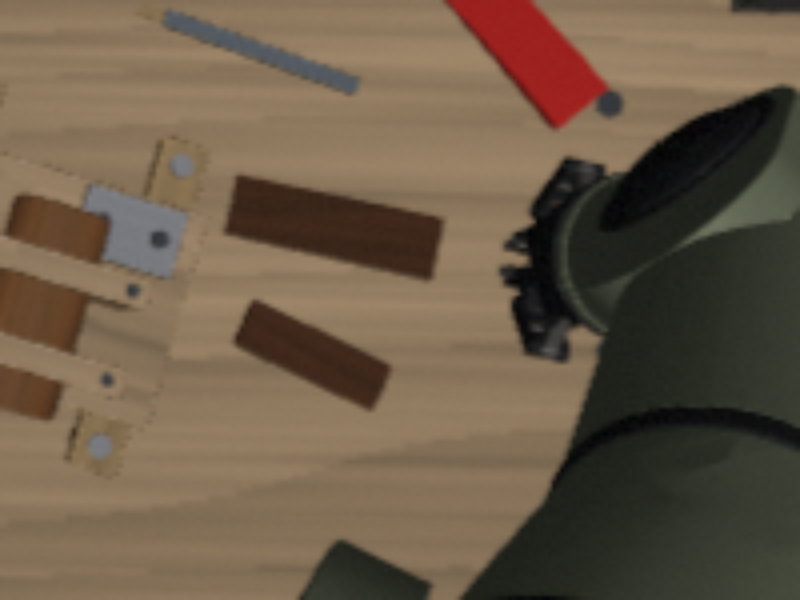

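Run:
```python
from h import *
h=W0[2];u=np.array([np.cos(h),np.sin(h)])
for dz in(-.02,-.025,-.038):
  for o in(-.011,0,.011):
    print(dz,o,((proj("side",[[*(np.array([.5421,-.273])+u*o),.0443+dz]])[0]-[170,190])*4).round())
```

```text
-0.02 -0.011 [380. 559.]
-0.02 0 [379. 537.]
-0.02 0.011 [378. 515.]
-0.025 -0.011 [380. 566.]
-0.025 0 [379. 544.]
-0.025 0.011 [378. 522.]
-0.038 -0.011 [379. 585.]
-0.038 0 [378. 563.]
-0.038 0.011 [376. 541.]
```

Run:
```python
from h import *
h=W0[2];u=np.array([np.cos(h),np.sin(h)])
for z in(.02,.05,.08,.12):
  for o in(-.011,0,.011,.03):
    P=[[*(np.array([.5421,-.273])+u*o),z]]
    print(z,o,((proj("side",P)[0]-[170,190])*4).round(),((proj("top",P)[0]-[250,145])*4).round())
```

```text
0.02 -0.011 [380. 565.] [515. 264.]
0.02 0 [379. 543.] [500. 261.]
0.02 0.011 [378. 521.] [484. 257.]
0.02 0.03 [376. 485.] [458. 251.]
0.05 -0.011 [383. 519.] [530. 264.]
0.05 0 [382. 497.] [514. 260.]
0.05 0.011 [380. 476.] [499. 257.]
0.05 0.03 [378. 440.] [472. 251.]
0.08 -0.011 [386. 471.] [546. 263.]
0.08 0 [385. 449.] [530. 260.]
0.08 0.011 [383. 428.] [514. 256.]
0.08 0.03 [381. 392.] [486. 250.]
0.12 -0.011 [390. 403.] [569. 263.]
0.12 0 [389. 381.] [552. 259.]
0.12 0.011 [387. 360.] [535. 255.]
0.12 0.03 [385. 324.] [506. 249.]
```

Run:
```python
import cv2
from plant import *
f=grab_frame("side");cv2.imwrite("pics/s2b.png",cv2.resize(f[260:335,225:325],(800,600),interpolation=cv2.INTER_CUBIC))
f=grab_frame("top");cv2.imwrite("pics/t2b.png",cv2.resize(f[175:250,340:440],(800,600),interpolation=cv2.INTER_CUBIC))
```

```text
(no output)
```

View pics/s2b.png

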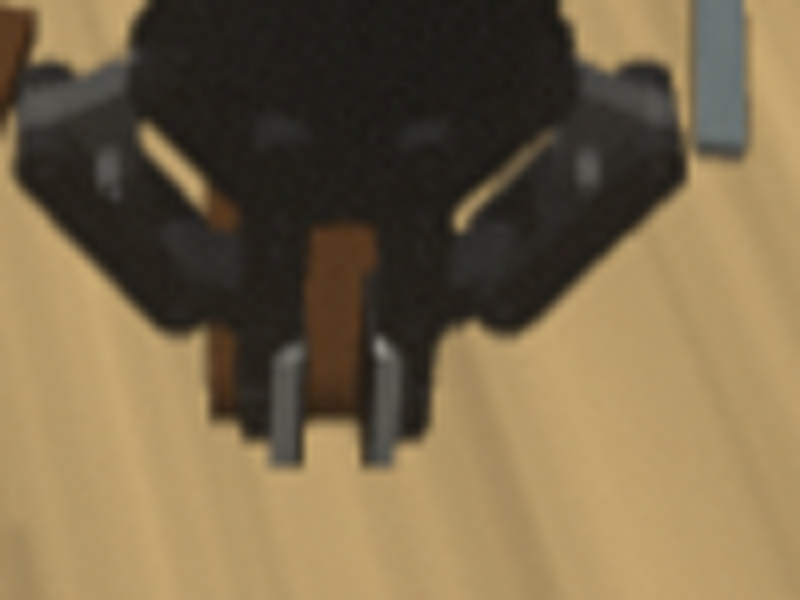

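View pics/t2b.png

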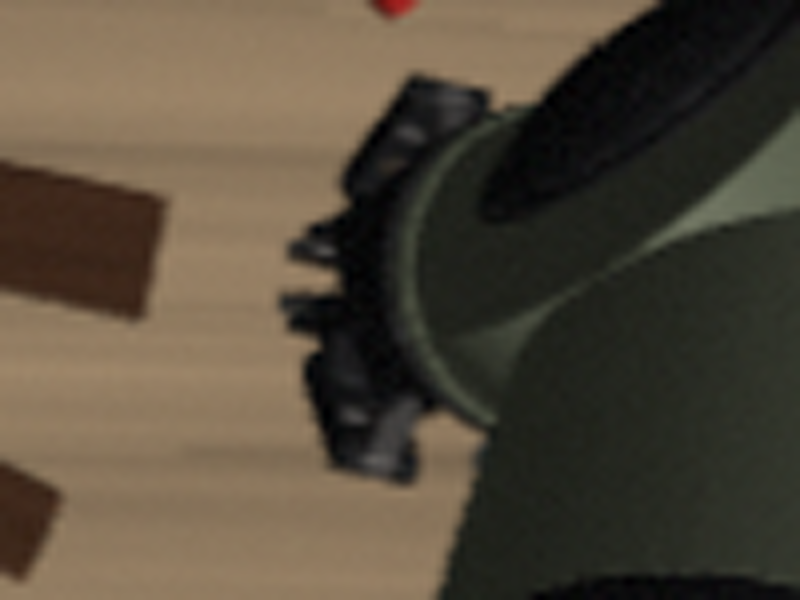

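```bash
python3 -m handwheel '[0.2,0,0,0,0,0, 0.4,0,0,0,0,0, 0.6,0,0,0,0,0, 0.8,0,0,0,0,0, 1,0,0,0,0,0, 1.2,0,0,0,0,0, 1.3,0,0,0,0,0, 1.4,0,0,0,0,0, 1.5,0,0,0,0,0, 1.5,0,0,0,0,0]'
python3 - <<'E'
from h import *
go([.5419,-.274,.035],W0[2])
f=grab_frame("side");cv2.imwrite("pics/s3b.png",cv2.resize(f[260:335,225:325],(800,600),interpolation=cv2.INTER_CUBIC))
f=grab_frame("top");cv2.imwrite("pics/t3b.png",cv2.resize(f[175:250,340:440],(800,600),interpolation=cv2.INTER_CUBIC))
E
```

```text
t: 5.4
tool_pos: [0.542, -0.2729, 0.029]
tool_rot: [1.354, 1.109, -1.354]
ft_force: [0.6, 0.0, -0.8]
gripper_width: 0.012
t 5.4 pos [ 0.542  -0.2729  0.029 ] F [ 0.6  0.  -0.8] w 0.012
shift cm [-0.6   0.01  0.11] turn [-0. -0.  0.]
```

View pics/s3b.png

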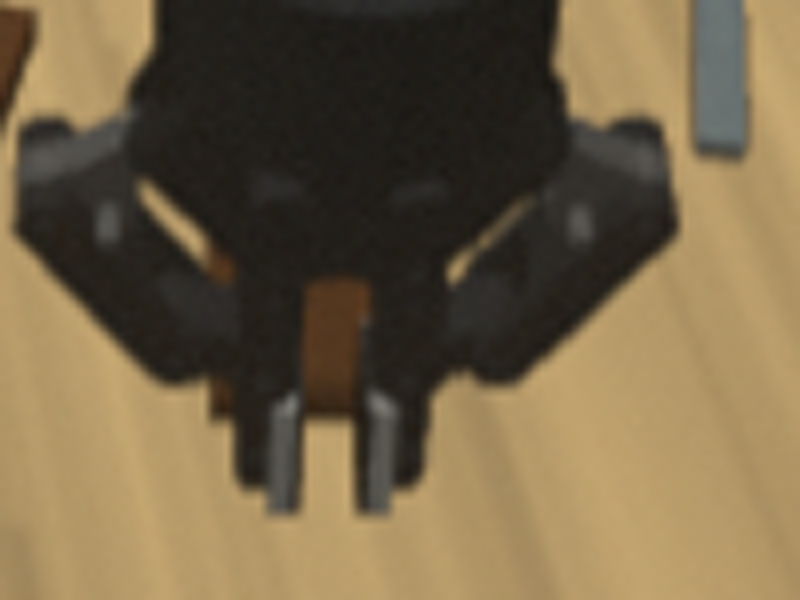

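View pics/t3b.png

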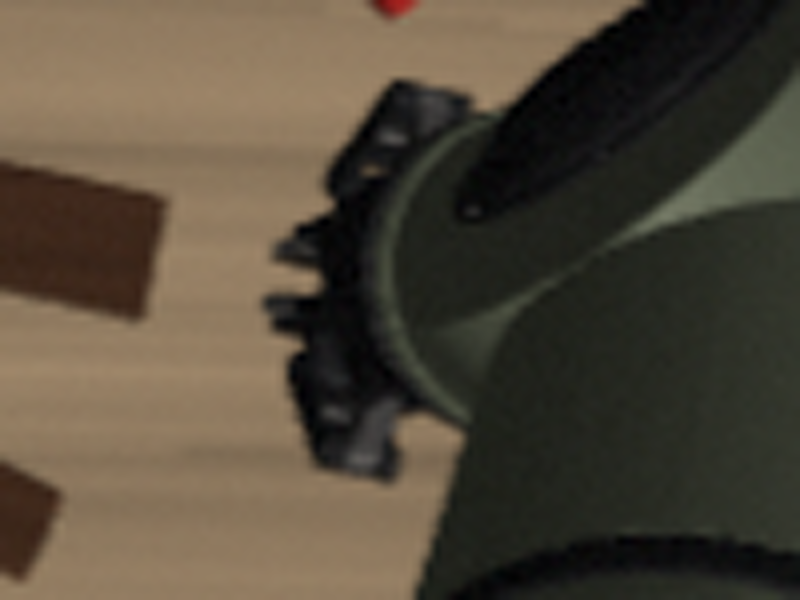

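```bash
python3 -m handwheel '[0.1,0,0,0,0,0, 0.2,0,0,0,0,0, 0.3,0,0,0,0,0, 0.4,0,0,0,0,0, 0.5,0,0,0,0,0, 0.6,0,0,0,0,0, 0.6,0,0,0,0,0, 0.6,0,0,0,0,0, 0.6,0,0,0,0,0, 0.6,0,0,0,0,0]'
```

```text
t: 6.75
tool_pos: [0.542, -0.2729, 0.023]
tool_rot: [1.354, 1.109, -1.354]
ft_force: [0.3, -0.6, 0.8]
gripper_width: 0.0125
```

```bash
python3 -m handwheel '[0.1,0,0,0,0,0, 0.2,0,0,0,0,0, 0.3,0,0,0,0,0, 0.4,0,0,0,0,0, 0.5,0,0,0,0,0, 0.6,0,0,0,0,0, 0.6,0,0,0,0,0, 0.6,0,0,0,0,0, 0.6,0,0,0,0,0, 0.6,0,0,0,0,0]'
python3 - <<'E'
from h import *
print(get_state()["ft_force"],get_state()["tool_pos"])
f=grab_frame("side");cv2.imwrite("pics/s4b.png",cv2.resize(f[260:335,225:325],(800,600),interpolation=cv2.INTER_CUBIC))
E
```

```text
t: 8.0
tool_pos: [0.542, -0.2729, 0.017]
tool_rot: [1.354, 1.109, -1.354]
ft_force: [0.5, 0.1, -0.1]
gripper_width: 0.012
[ 0.5132907   0.12327023 -0.09216098] [ 0.54200198 -0.27291685  0.01703029]
```

View pics/s4b.png

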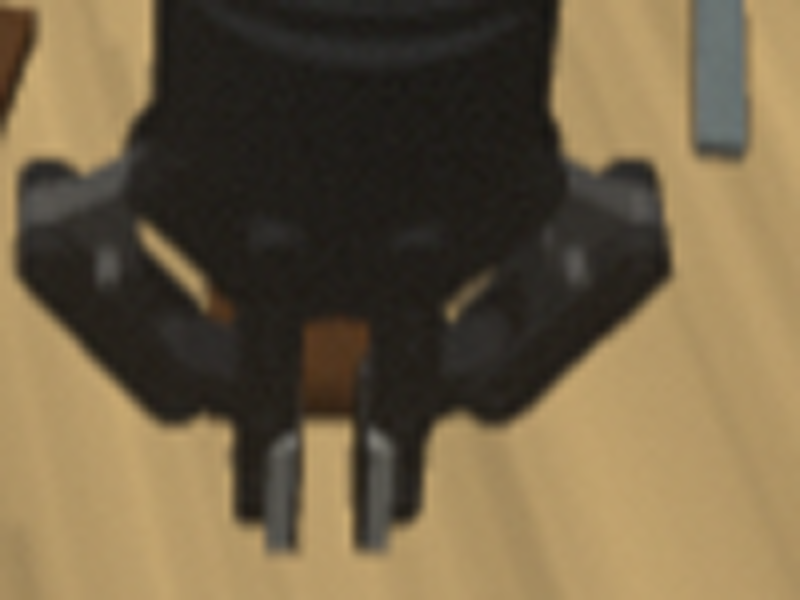

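```bash
python3 -m handwheel '[0.2,0,0,0,0,0, 0.4,0,0,0,0,0, 0.6,0,0,0,0,0, 0.7,0,0,0,0,0, 0.8,0,0,0,0,0, 0.9,0,0,0,0,0, 1,0,0,0,0,0, 1.1,0,0,0,0,0, 1.2,0,0,0,0,0, 1.2,0,0,0,0,0]'
python3 - <<'E'
from h import *
print(get_state()["ft_force"],get_state()["tool_pos"])
f=grab_frame("side");cv2.imwrite("pics/s5b.png",cv2.resize(f[260:335,225:325],(800,600),interpolation=cv2.INTER_CUBIC))
f=grab_frame("top");cv2.imwrite("pics/t5b.png",cv2.resize(f[175:250,340:440],(800,600),interpolation=cv2.INTER_CUBIC))
E
```

```text
t: 9.3
tool_pos: [0.5419, -0.2729, 0.0049]
tool_rot: [1.354, 1.109, -1.354]
ft_force: [-0.3, 0.4, 0.1]
gripper_width: 0.012
[-0.29238661  0.44819617  0.14715078] [ 0.54194817 -0.2728993   0.00493482]
```

View pics/s5b.png

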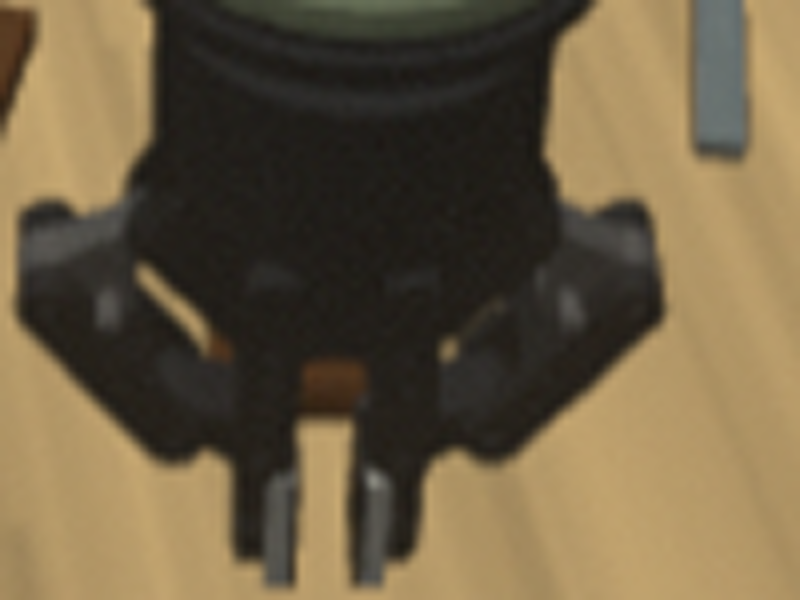

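View pics/t5b.png

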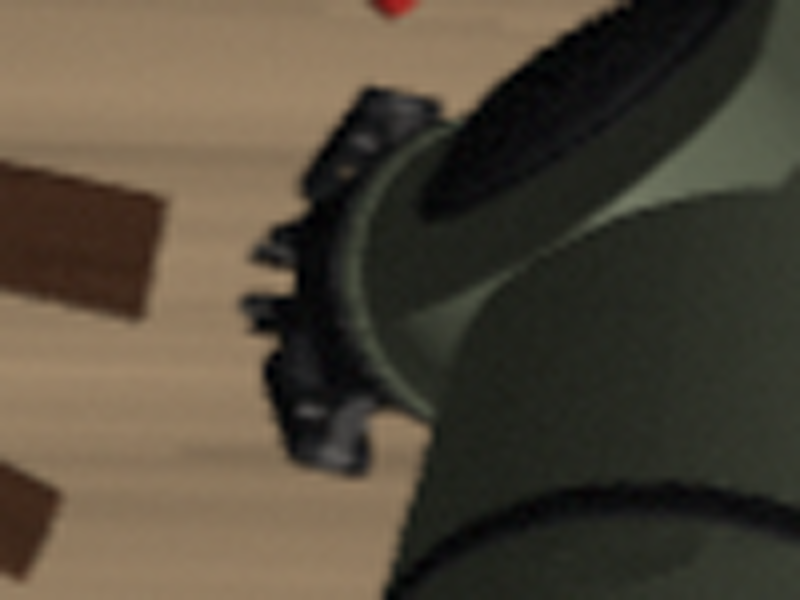

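```bash
python3 -m handwheel '[0.2,0,0,0,0,0, 0.4,0,0,0,0,0, 0.6,0,0,0,0,0, 0.8,0,0,0,0,0, 0.8,0,0.5,0,0,0, 0.8,0,1,0,0,0, 0.8,0,1.5,0,0,0, 0.8,0,2,0,0,0, 0.8,0,2.5,0,0,0, 0.8,0,2.6,0,0,0]'
python3 - <<'E'
from h import *
go([.542,-.2729,-.003],W0[2])
f=grab_frame("side");cv2.imwrite("pics/s6b.png",cv2.resize(f[260:335,225:325],(800,600),interpolation=cv2.INTER_CUBIC))
f=grab_frame("top");cv2.imwrite("pics/t6b.png",cv2.resize(f[175:250,340:440],(800,600),interpolation=cv2.INTER_CUBIC))
E
```

```text
t: 10.65
tool_pos: [0.5367, -0.2989, -0.003]
tool_rot: [1.354, 1.109, -1.354]
ft_force: [-0.2, -0.1, 0.6]
gripper_width: 0.0115
t 10.65 pos [ 0.5367 -0.2989 -0.003 ] F [-0.2 -0.1  0.6] w 0.0115
shift cm [ 0.    0.01 -2.65] turn [-0.001  0.     0.   ]
```

View pics/s6b.png

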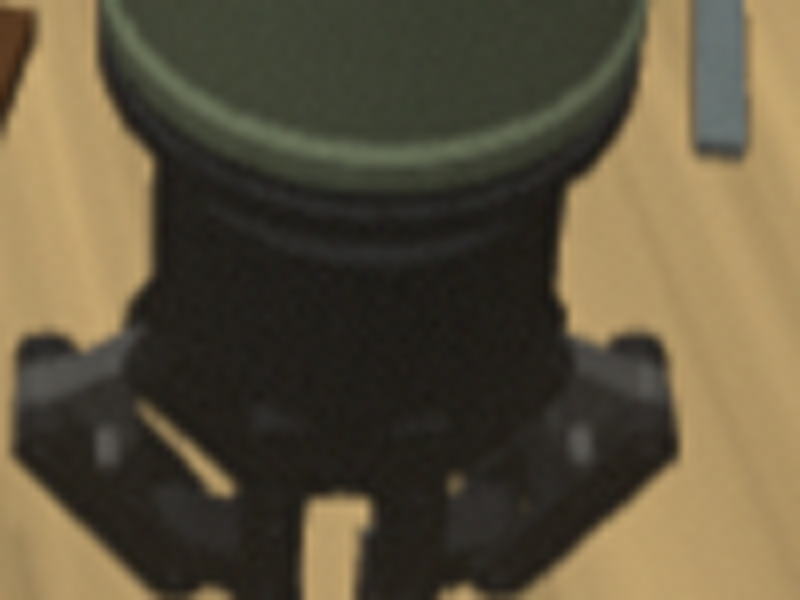

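View pics/t6b.png

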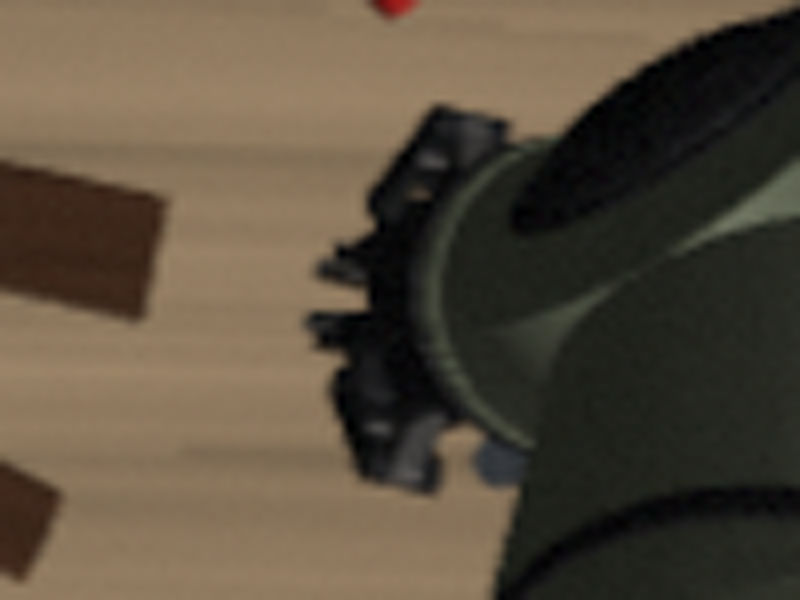

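```bash
python3 -m handwheel '[0,0,-0.7,0,0,0, 0,0,-1.4,0,0,0, 0,0,-2.1,0,0,0, 0,0,-2.8,0,0,0, 0,0,-3.5,0,0,0, 0,0,-4.2,0,0,0, 0,0,-4.7,0,0,0, 0,0,-5.1,0,0,0, 0,0,-5.4,0,0,0, 0,0,-5.6,0,0,0]'
python3 - <<'E'
from h import *
h=W0[2];u=np.array([np.cos(h),np.sin(h)])
go([*(W0[:2]-u*.086),-.003],W0[2])
f=grab_frame("side");cv2.imwrite("pics/s7b.png",cv2.resize(f[230:335,200:340],(800,600),interpolation=cv2.INTER_CUBIC))
f=grab_frame("top");cv2.imwrite("pics/t7b.png",cv2.resize(f[175:250,300:400],(800,600),interpolation=cv2.INTER_CUBIC))
E
```

```text
t: 12.0
tool_pos: [0.5479, -0.2434, -0.003]
tool_rot: [1.354, 1.109, -1.354]
ft_force: [-0.3, 0.2, 0.6]
gripper_width: 0.012
t 12.0 pos [ 0.5479 -0.2434 -0.003 ] F [-0.3  0.2  0.6] w 0.012
shift cm [ 0.    0.01 -0.29] turn [-0.  0. -0.]
```

View pics/s7b.png

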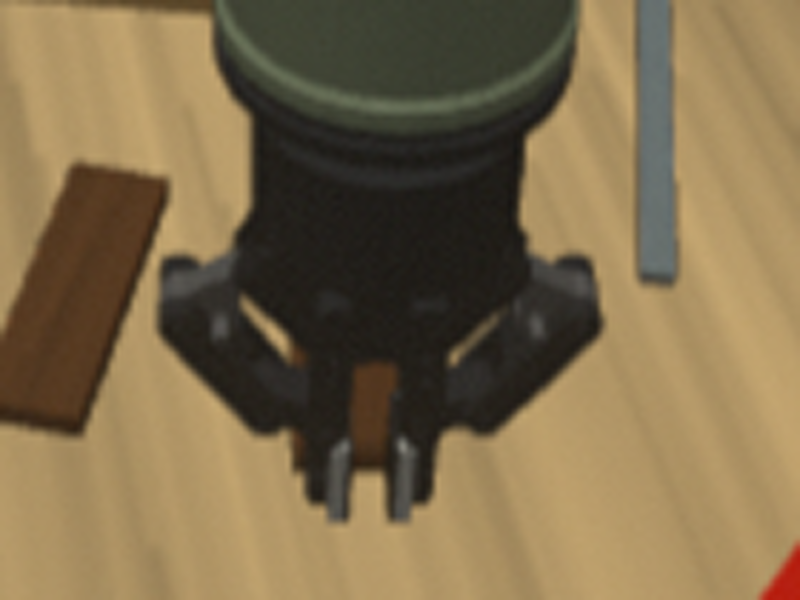

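View pics/t7b.png

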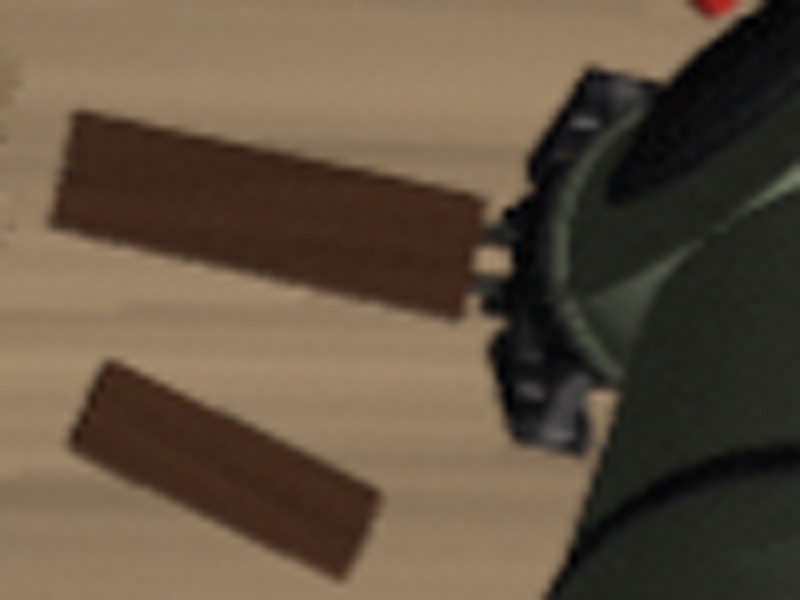

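```bash
python3 -m handwheel '[0,0,-0.15,0,0,0, 0,0,-0.3,0,0,0, 0,-0.06,-0.55,0.0075,0,0, 0,-0.12,-0.8,0.015,0,0, 0,-0.18,-1.05,0.0225,0,0, 0,-0.24,-1.3,0.03,0,0, 0,-0.3,-1.55,0.0375,0,0, 0,-0.35,-1.8,0.045,0,0, 0,-0.41,-2.05,0.0525,0,0, 0,-0.46,-2.3,0.06,0,0]'
python3 - <<'E'
from h import *
go([*(W0[:2]),-.003],W0[2])
f=grab_frame("top");cv2.imwrite("pics/t8b.png",cv2.resize(f[155:245,270:390],(800,600),interpolation=cv2.INTER_CUBIC))
E
```

```text
t: 13.35
tool_pos: [0.5479, -0.2199, -0.003]
tool_rot: [1.397, 1.076, -1.397]
ft_force: [-0.7, -1.0, -0.3]
gripper_width: 0.0121
t 13.35 pos [ 0.5479 -0.2199 -0.003 ] F [-0.7 -1.  -0.3] w 0.0121
shift cm [ 0.    0.07 -6.59] turn [-0.061  0.    -0.   ]
```

View pics/t8b.png

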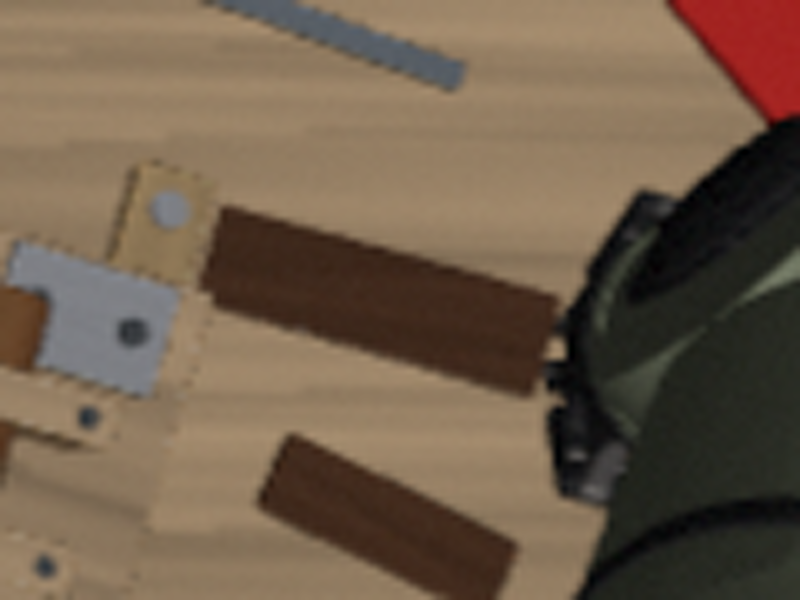

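```bash
cat >> h.py <<'E'
def fitw(cs,cr,sc,x0):
    """cs list of (localx,localy,z, px,py) in top crop"""
    a=np.array(cs,float)
    px=np.c_[a[:,3]/sc+cr[0]-.4,a[:,4]/sc+cr[1]-.4]
    w,r=fit([("top",a[:,:3]/1000,px)],flat,x0)
    d=SF-w[:2];f=Rz(w[2])[:2,:2].T@d
    print("wedge",w.round(4),"foot in wedge mm",(f*1000).round(1),"res",r.round(1))
    return w
E
python3 - <<'E'
from h import *
w=fitw([(75,-22.5,1.5,223,207),(-75,-22.5,18,558,296),(-75,22.5,18,531,397)],(270,155),800/120,W0)
print("pred TCP", w[:2]-.086*np.array([np.cos(w[2]),np.sin(w[2])]))
E
```

```text
wedge [ 0.5691 -0.1345  1.319 ] foot in wedge mm [102.   -7.6] res [-0.8 -0.3  0.3  0.1  0.3  0.1]
pred TCP [ 0.54770313 -0.2177875 ]
```

```bash
python3 -m handwheel '[0,-0.07,-0.22,0.0085,0,0, 0,-0.14,-0.44,0.017,0,0, 0,-0.2,-0.67,0.0255,0,0, 0,-0.27,-0.89,0.034,0,0, 0,-0.33,-1.11,0.0425,0,0, 0,-0.4,-1.34,0.051,0,0, 0,-0.46,-1.56,0.0595,0,0, 0,-0.52,-1.78,0.068,0,0, 0,-0.58,-2,0.0765,0,0, 0,-0.64,-2.23,0.085,0,0]'
python3 - <<'E'
from h import *
go([*(W0[:2]),-.003],W0[2])
f=grab_frame("top");cv2.imwrite("pics/t9b.png",cv2.resize(f[155:245,270:390],(800,600),interpolation=cv2.INTER_CUBIC))
f=grab_frame("side");cv2.imwrite("pics/s9b.png",cv2.resize(f[200:320,190:350],(800,600),interpolation=cv2.INTER_CUBIC))
E
```

```text
t: 14.65
tool_pos: [0.5474, -0.1969, -0.003]
tool_rot: [1.457, 1.026, -1.458]
ft_force: [-1.3, -4.0, -0.2]
gripper_width: 0.0122
t 14.65 pos [ 0.5474 -0.1969 -0.003 ] F [-1.3 -4.  -0.2] w 0.0122
shift cm [ 0.    0.34 -4.43] turn [-0.146  0.    -0.   ]
```

View pics/t9b.png

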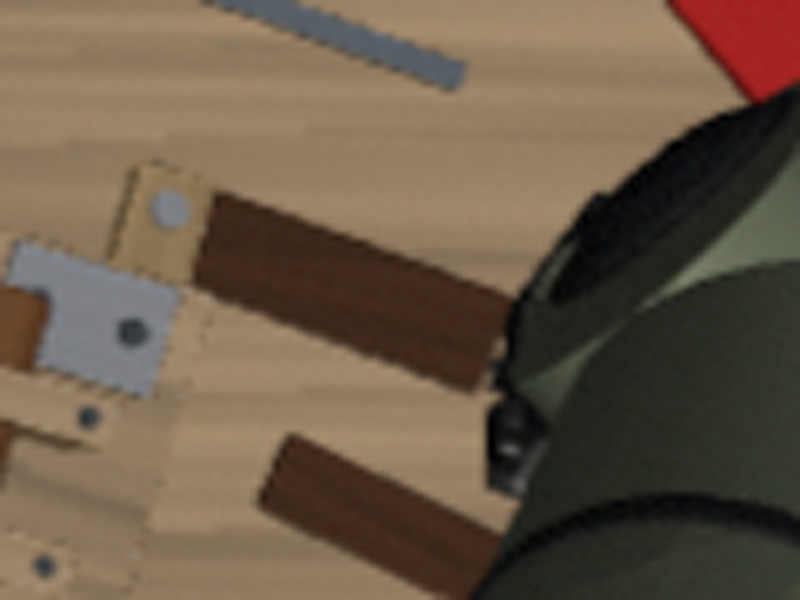

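View pics/s9b.png

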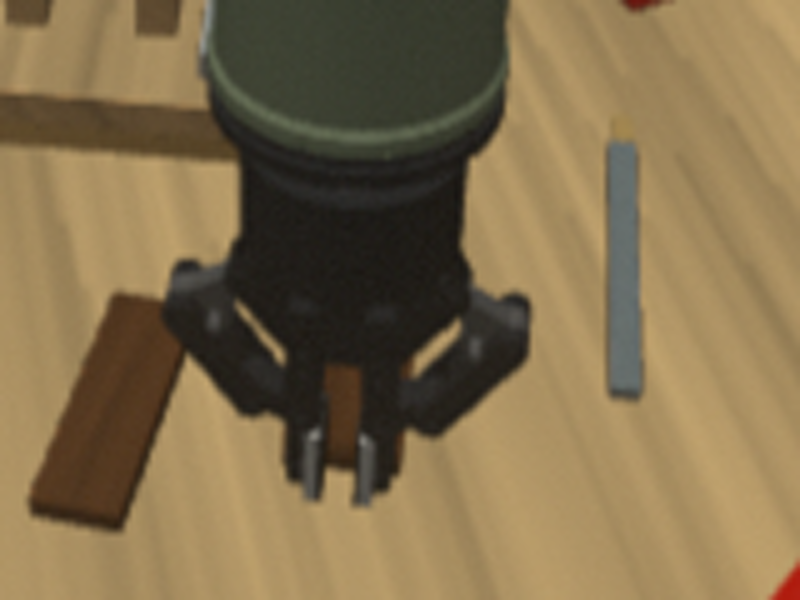

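```bash
cat >> h.py <<'E'
def zt(x): return .018 if x<-.04 else .018-(x+.04)*.0165/.115
def fite(corners,edges,cr,sc,x0,verbose=1):
    # corners: (lx,ly,z,px,py) mm; edges: (ly mm,px,py) points on top side edge
    g=lambda px,py:np.array([px/sc+cr[0]-.4,py/sc+cr[1]-.4])
    X=np.linspace(-.075,.075,61)
    def res(v):
        o=[]
        for lx,ly,z,px,py in corners:o+=list(proj("top",flat(np.array([[lx,ly,z]])/1000,v))[0]-g(px,py))
        for ly,px,py in edges:
            L=proj("top",flat(np.array([[x,ly/1000,zt(x)] for x in X]),v))-g(px,py)
            i=np.argmin((L**2).sum(1));i=min(max(i,1),59);t=L[i+1]-L[i-1];o.append((L[i][0]*t[1]-L[i][1]*t[0])/np.linalg.norm(t))
        return np.array(o)
    r=least_squares(res,x0,x_scale=[.01,.01,.1],diff_step=1e-4)
    w=r.x;d=SF-w[:2];f=Rz(w[2])[:2,:2].T@d
    print("wedge",w.round(4),"foot in wedge mm",(f*1000).round(1),"res",r.fun.round(1))
    return w
E
python3 - <<'E'
from h import *
s=get_state();h=1.312-.085
u=np.array([np.cos(h),np.sin(h)]);p=s["tool_pos"][:2]+.086*u;print("by tool",p,Rz(h)[:2,:2].T@(SF-p))
w=fite([(-75,22.5,18,472,391)],[(22.5,350,346),(22.5,230,303),(-22.5,240,198),(-22.5,370,242),(-22.5,480,283)],(270,155),800/120,[*p,h])
E
```

```text
by tool [ 0.57636994 -0.11574716] [0.08217939 0.00230448]
wedge [ 0.5768 -0.1118  1.2375] foot in wedge mm [78.3  0.6] res [ 0.  -0.   0.   0.  -0.1  0.1 -0.1]
```

```bash
python3 -m handwheel '[0,0,-0.25,0,0,0, 0,0,-0.5,0,0,0, 0,0,-0.75,0,0,0, 0,0,-1,0,0,0, 0,0,-1.25,0,0,0, 0,0,-1.5,0,0,0, 0,0,-1.75,0,0,0, 0,0,-2,0,0,0, 0,0,-2.25,0,0,0, 0,0,-2.5,0,0,0]'
python3 - <<'E'
from h import *
go([*(W0[:2]),-.003],W0[2])
f=grab_frame("top");cv2.imwrite("pics/t10b.png",cv2.resize(f[155:245,270:390],(800,600),interpolation=cv2.INTER_CUBIC))
f=grab_frame("side");cv2.imwrite("pics/s10b.png",cv2.resize(f[170:290,150:310],(800,600),interpolation=cv2.INTER_CUBIC))
E
```

```text
t: 16.0
tool_pos: [0.5559, -0.1731, -0.003]
tool_rot: [1.457, 1.027, -1.457]
ft_force: [-1.2, -3.4, -0.8]
gripper_width: 0.0121
t 16.0 pos [ 0.5559 -0.1731 -0.003 ] F [-1.2 -3.4 -0.8] w 0.0121
shift cm [ 0.    0.34 -1.91] turn [-0.145 -0.     0.   ]
```

View pics/t10b.png

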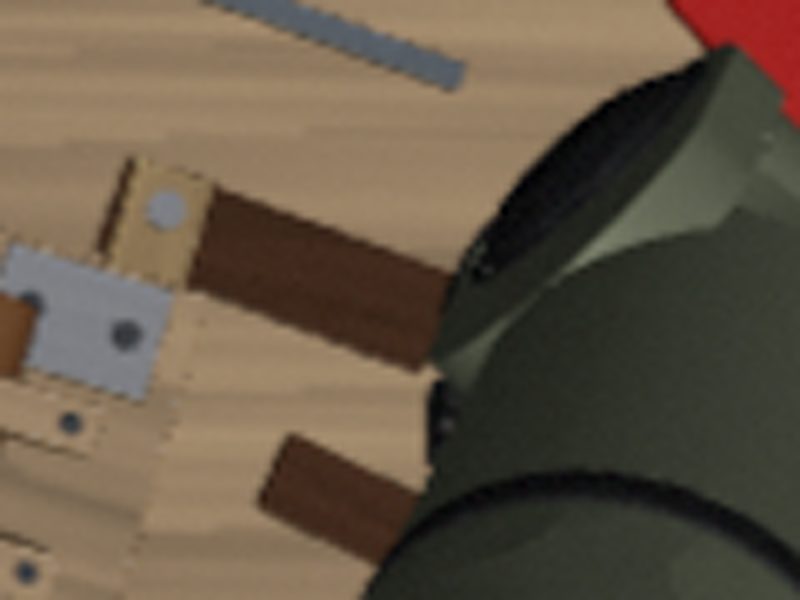

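View pics/s10b.png

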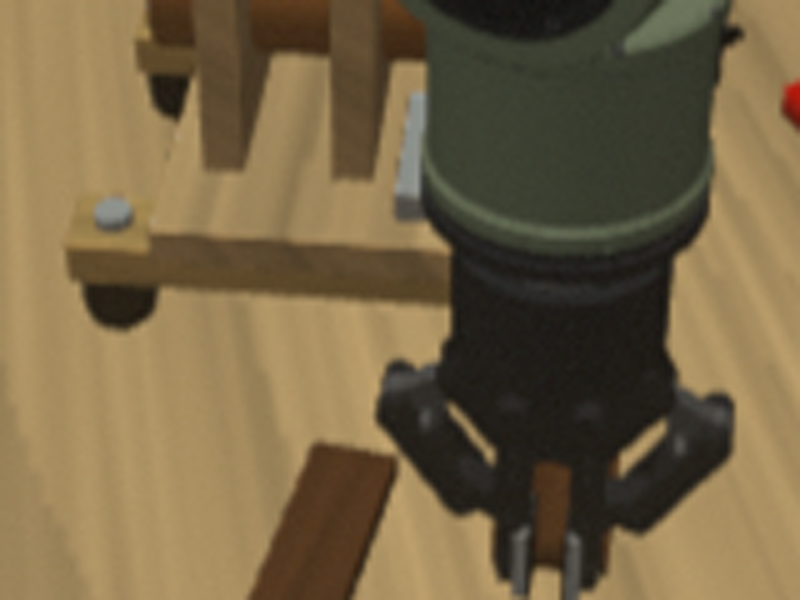

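Run:
```python
from h import *
w=fite([(-75,22.5,18,418,373)],[(22.5,300,330),(22.5,220,302),(-22.5,250,201),(-22.5,350,236),(-22.5,420,260)],(270,155),800/120,[.585,-.09,1.237])
```

```text
wedge [ 0.584  -0.0886  1.2426] foot in wedge mm [54.  -0.5] res [ 0.1 -0.1 -0.1 -0.1  0.1  0.1  0.2]
```

```bash
python3 -m handwheel '[0,0,-0.2,0,0,0, 0,0,-0.4,0,0,0, 0,0,-0.6,0,0,0, 0,0,-0.9,0,0,0, 0,0,-1.2,0,0,0, 0,0,-1.5,0,0,0, 0,0,-1.75,0,0,0, 0,0,-2,0,0,0, 0,0,-2.2,0,0,0, 0,0,-2.3,0,0,0]'
python3 - <<'E'
from h import *
go([*(W0[:2]),-.003],W0[2])
f=grab_frame("top");cv2.imwrite("pics/t11.png",f);cv2.imwrite("pics/t11b.png",cv2.resize(f[150:270,210:370],(800,600),interpolation=cv2.INTER_CUBIC))
f=grab_frame("side");cv2.imwrite("pics/s11.png",f);cv2.imwrite("pics/s11b.png",cv2.resize(f[170:290,150:310],(800,600),interpolation=cv2.INTER_CUBIC))
E
```

```text
t: 17.35
tool_pos: [0.5636, -0.1516, -0.003]
tool_rot: [1.457, 1.027, -1.457]
ft_force: [-0.9, -3.2, -0.3]
gripper_width: 0.0117
t 17.35 pos [ 0.5636 -0.1516 -0.003 ] F [-0.9 -3.2 -0.3] w 0.0117
shift cm [-0.    0.34  0.38] turn [-0.145  0.     0.   ]
```

View pics/t11b.png

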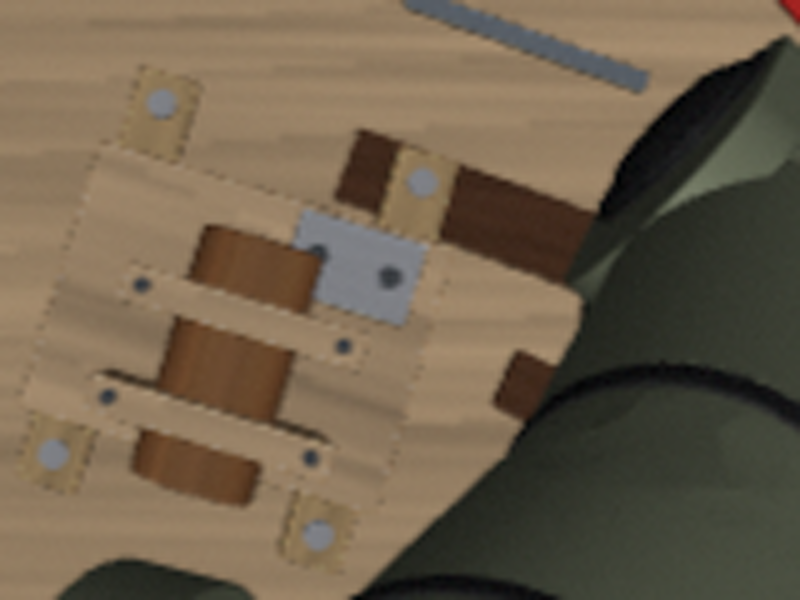

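View pics/s11b.png

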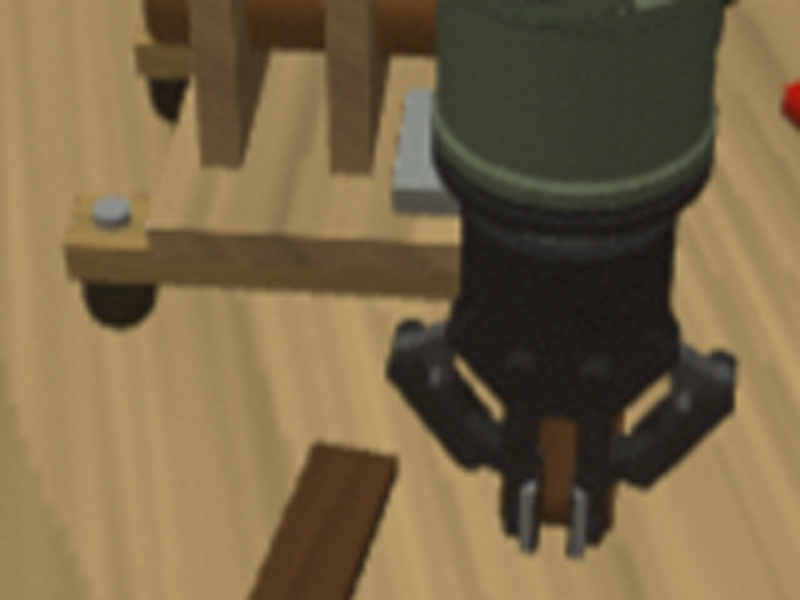

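```bash
cat > stand.py <<'E'
from h import *
def fs(bolts,extra,cr,sc):
    g=lambda q:(q[0]/sc+cr[0]-.4,q[1]/sc+cr[1]-.4)
    bz=.061;P=[[.1,-.075,bz],[.1,.075,bz],[-.1,.075,bz],[-.1,-.075,bz]]
    obs=[("top",P,[g(b) for b in bolts])]+extra
    v,r=fit(obs,lambda p,v:standm(p,v,v[3]*.1),[.5255,.0617,-.271,.1])
    print("stand",v[:3].round(4),"tilt",(v[3]*.1).round(4),"shift mm",((v[:2]-[.52554,.06174])*1000).round(1),r.round(1))
E
python3 - <<'E'
from stand import *
w=fite([(75,-22.5,1.5,362,128),(75,22.5,1.5,336,200),(-75,22.5,18,567,281)],[(-22.5,520,190),(22.5,500,258)],(210,150),5,[.59,-.067,1.237])
fs([(424,183),(162,103),(53,455),(319,535)],[],(210,150),5)
E
```

```text
wedge [ 0.5929 -0.068   1.2298] foot in wedge mm [31.7  1.7] res [-1.  -0.5 -1.3 -0.5  2.   1.6 -1.1  0.4]
stand [ 0.5251  0.0622 -0.2711] tilt 0.0206 shift mm [-0.4  0.4] [-0.2  0.   0.1  0.2  0.2 -0.2 -0.1 -0. ]
```

Run:
```python
from stand import *
w=fite([(75,-22.5,1.5,362,128),(75,22.5,1.5,336,200)],[(-22.5,520,190),(22.5,500,258)],(210,150),5,[.59,-.067,1.237])
```

```text
wedge [ 0.591  -0.0712  1.2238] foot in wedge mm [35.3  1.2] res [ 0.2  0.1 -0.2  0.  -0.8  0.7]
```

```bash
python3 -m handwheel '[0,0,-0.1,0,0,0, 0,0,-0.2,0,0,0, 0,0,-0.3,0,0,0, 0,0,-0.4,0,0,0, 0,0,-0.5,0,0,0, 0,0,-0.6,0,0,0, 0,0,-0.7,0,0,0, 0,0,-0.75,0,0,0, 0,0,-0.8,0,0,0, 0,0,-0.8,0,0,0]'
python3 - <<'E'
from h import *
go([*(W0[:2]),-.003],W0[2])
f=grab_frame("top");cv2.imwrite("pics/t12.png",f);cv2.imwrite("pics/t12b.png",cv2.resize(f[150:270,210:370],(800,600),interpolation=cv2.INTER_CUBIC))
E
```

```text
t: 18.7
tool_pos: [0.5663, -0.1441, -0.003]
tool_rot: [1.457, 1.027, -1.457]
ft_force: [-0.6, -2.6, 0.3]
gripper_width: 0.0118
t 18.7 pos [ 0.5663 -0.1441 -0.003 ] F [-0.6 -2.6  0.3] w 0.0118
shift cm [0.   0.34 1.18] turn [-0.145  0.    -0.   ]
```

View pics/t12b.png

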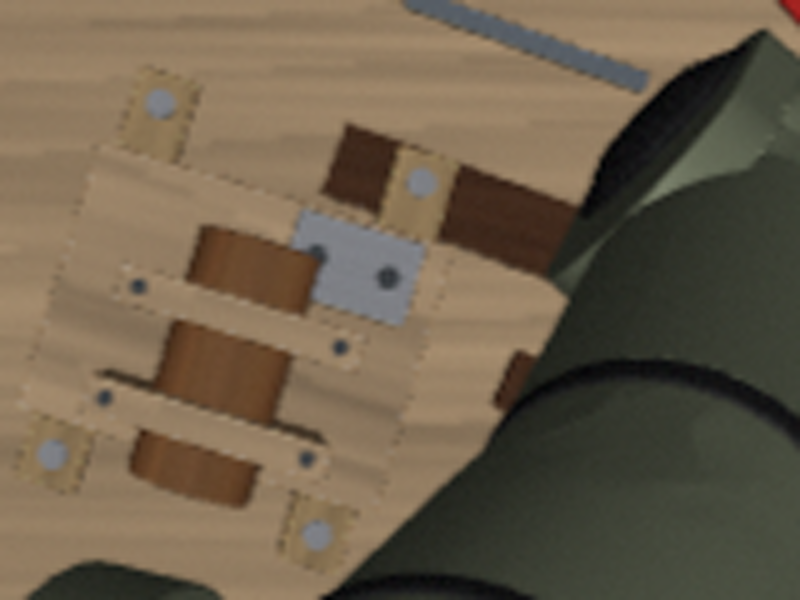

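```bash
python3 -m handwheel '[0,0,0.5,0,0,0, 0,0,1.2,0,0,0, 0,0,2.5,0,0,0, 0,0,4,0,0,0, -2,0,6,0,0,0, -4,0,8,0,0,0, -7,0,9,0,0,0, -10,0,10,0,0,0, -13,0,11,0,0,0, -16,0,12,0,0,0]'
python3 -m handwheel '[-1,3,0,0,0,0, -2,6,0,0,0,0, -3,9,0,0,0,0, -4,12,0,0,0,0, -5,14,0,0,0,0, -6,16,0,0,0,0, -6,16,0,0,0,0, -6,16,0,0,0,0, -6,16,0,0,0,0, -6,16,0,0,0,0]'
python3 - <<'E'
from h import *
f=grab_frame("top");cv2.imwrite("pics/t13.png",f);cv2.imwrite("pics/t13b.png",cv2.resize(f[150:270,210:370],(800,600),interpolation=cv2.INTER_CUBIC))
f=grab_frame("side");cv2.imwrite("pics/s13.png",f);cv2.imwrite("pics/s13b.png",cv2.resize(f[170:320,150:350],(800,600),interpolation=cv2.INTER_CUBIC))
E
```

```text
t: 20.0
tool_pos: [0.5252, -0.2586, 0.1596]
tool_rot: [1.458, 1.025, -1.457]
ft_force: [-0.7, -0.2, -0.3]
gripper_width: 0.0119
t: 21.25
tool_pos: [0.6763, -0.3108, 0.2171]
tool_rot: [1.457, 1.027, -1.457]
ft_force: [1.1, -0.1, -0.0]
gripper_width: 0.0123
```

View pics/t13b.png

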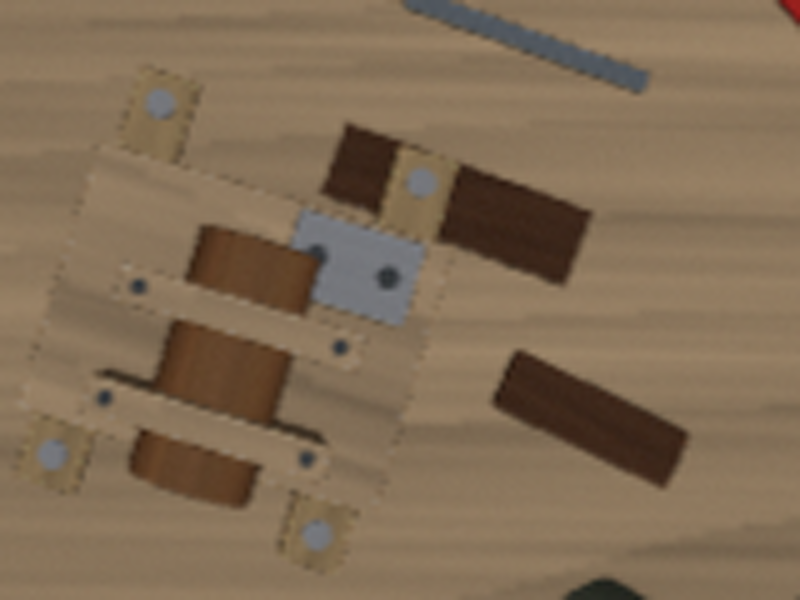

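View pics/s13b.png

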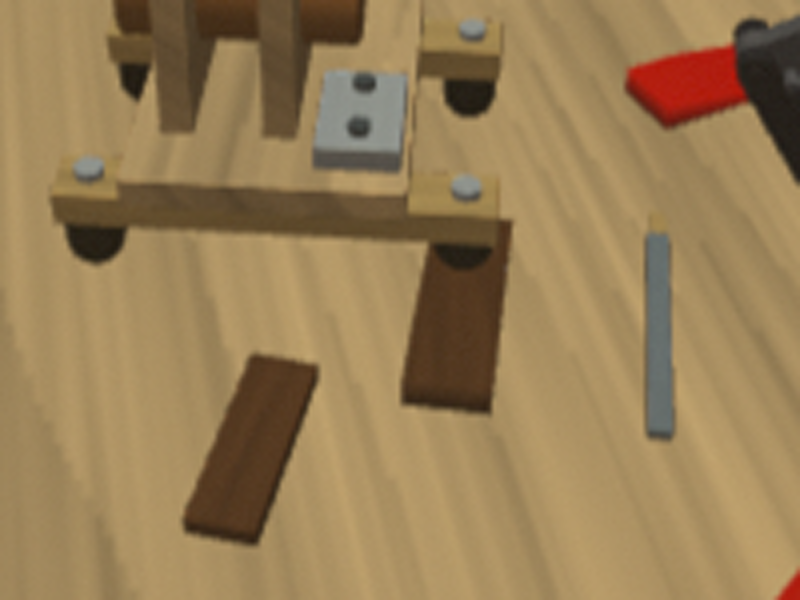

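Run:
```python
from stand import *
s=lambda x,y:(x/4+150-.4,y/4+170-.4)
t=lambda x,y:(x/5+210-.4,y/5+150-.4)
e=.0225
obs=[("top",[[.075,e,.0015],[.075,-e,.0015],[-.075,e,.018],[-.075,-e,.018]],[t(322,190),t(348,123),t(565,286),t(592,212)]),
("side",[[-.075,e,0],[-.075,-e,0]],[s(402,404),s(490,412)])]
w,r=fit(obs,flat,[.595,-.06,1.23]);print("wedge",w,r.round(1))
bz=.061
fs([(420,183),(160,103),(53,455),(317,535)],[("side",[[.1,-.075,bz],[.1,.075,bz],[-.1,-.075,bz]],[s(466,186),s(472,29),s(89,167)])],(210,150),5)
fs([(420,183),(160,103),(53,455),(317,535)],[],(210,150),5)
# general stand fit: free 6dof-ish tilt vector
v=np.array([.5255,.0617,-.271,0,0,0])
P=np.array([[.1,-.075,bz],[.1,.075,bz],[-.1,.075,bz],[-.1,-.075,bz]])
m=lambda p,v:(p@R.from_euler('ZYX',[v[2],v[3],v[4]]).as_matrix().T)+np.r_[v[:2],v[5]]
ob=[("top",P,[t(420,183),t(160,103),t(53,455),t(317,535)]),("side",P[[0,1,3]],[s(466,186),s(472,29),s(89,167)])]
x,r=fit(ob,m,v);print(x.round(4),r.round(1))
sf=m(np.array([[.1,-.075,.009]]),[.525,.0624,-.271,0,0,0])[0]
print("foot",sf,"in wedge",Rz(w[2])[:2,:2].T@(sf[:2]-w[:2]))
```

```text
wedge [ 0.59553034 -0.06219152  1.22353228] [-0.4  0.4 -0.1 -0.5  0.2 -0.2  0.4 -0.1 -0.4 -0.3  0.1  0.2]
stand [ 0.5256  0.0623 -0.269 ] tilt -0.003 shift mm [0.1 0.6] [ 0.2 -0.1 -0.   0.2 -0.1 -0.2  0.  -0.1 -0.   0.  -0.1 -0.2 -0.1  0.1]
stand [ 0.5247  0.0646 -0.2686] tilt 0.0459 shift mm [-0.9  2.8] [ 0.   0.   0.   0.2 -0.2 -0.1  0.1 -0.1]
[ 5.255e-01  6.220e-02 -2.684e-01  3.000e-03 -9.000e-04 -2.000e-04] [ 0.2 -0.2 -0.1  0.2 -0.1 -0.2  0.  -0.1 -0.   0.  -0.1 -0.  -0.1 -0. ]
foot [ 0.60127324 -0.03663228  0.009     ] in wedge [0.02598799 0.0032984 ]
```

```bash
python3 -c "
from plant import *
s=get_state();print(s['t'],s['qvel'].round(3),s['ft_force'].round(1));print(sign_off())"
```

```text
21.35 [ 0.002  0.001  0.001 -0.003 -0.002  0.001  0.001] [0.3 0.3 0.2]
the job is handed in; nothing more can be done
None
```

I pushed the dark wedge, thin end first, under the short foot, backed the gripper away and handed the job in at about 21 s of the 53 s allowed. I used the two nearly closed fingertips side by side on its butt, turned it in a gentle arc to aim it, then pushed straight. The push force I read stayed at about 4 N or less.

**Final checks, with the arm clear:**
- **Wedge position:** the short foot sits about 26 mm ahead of the wedge's centre and 3 mm off its midline. The target was about 25 mm.
- **Level:** a fit to the bolt heads in both cameras puts the stand within about 0.003 rad of level; the limit is 0.012. It moved less than 1 mm from where it started.
- **Other items:** the slip and pencil appear unmoved in the pictures. I did not measure the glue bottle again after the start.

**What disagreed or went wrong:**
- **Level from the top camera alone:** that fit gave 0.046 rad. The top camera sees tilt only weakly, and both cameras together fit to 0.2 pixel, so I relied on the two-camera result.
- **Fingertip height:** the pictures showed the fingertips about 10 mm behind the reported tool point, not 25 mm ahead as the robot states. I went down by the pictures and the force reading, ending with the reported tool point at z = -3 mm and no contact with the bench.
- **Wrong-way move:** one move first went 26 mm away from the wedge, because the tool's z axis pointed backward. It touched nothing and I corrected it.
- **Not measured:** I did not measure the load on the wedge, and I did not test the stand for rocking.

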